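# Drive the gudgeon pin out of a piston with a stepped drift

## Robot

A 6-joint arm with a two-finger parallel gripper is mounted at the origin on a cart in front of the work surface, level with it; the furniture and walls round the work are solid. World frame = base frame: x ahead of the robot, y to its left, z up, the work surface at z = 0. Lengths are in m, angles in rad, forces in N, time in s.
With the tool pointing down it reaches from about 0.35 to 0.975 m from the base axis. Payload 4.9 kg.
Tool frame: the origin (TCP) lies at the very end of the fingers, on their centre line; the grasp point (between the pads) lies manip.grip_point_offset behind it (manip.grip_point_offset is the distance from the TCP to the grasp point, in m); z points along the fingers, y is the line along which they close (so a half turn about z gives the same grasp; the last joint's range is limited). The gripper opens to 85 mm and grips with 20 to 120 N. Pads are 22 mm wide; open, the fingers measure 114 mm over their backs; the gripper's body (76 mm by 85 mm) begins 54 mm behind the grasp point. The pads swing forward as they close: fully open they stand 13 mm farther back than shut.
Start: joints at [1.149, 0.053, 1.613, -0, 1.476, -0.119], TCP at [0.186, 0.597, 0.231] pointing down, gripper open.
Joint ranges: [-3.01, 3.01], [-1.01, 2.22], [0.06, 2.58], [-1.02, 4.17], [0.09, 2.62], [-3.14, 3.14]. Speed limits (rad/s): [2.57, 2.57, 3.14, 3.14, 3.14, 3.14].

## Interface

Orientations are given as a unit quaternion [w, x, y, z].
In Python, from plant import manip gives the robot as it stands.
- The arm moves only by the shell command python3 -m crank 'ROWS' [OPENING]. ROWS is JSON, a list of rows, each an object of numbers: "x", "y", "z": the shift along the tool's x, y, z in cm; "turn": the turn about the tool's z in rad. In form: [{"x": .., "y": .., "z": .., "turn": ..}, ...]. A call has 1 to 5 rows; each row shifts and turns the commanded pose from where the row before left it, along the tool's axes as they then stand; what a row does not reach is not made up. A row lasts 1/10 s, in which the tool goes at most 50 mm and 8.59 degrees, less where a joint would pass 70% of its speed; a pose out of reach is approached as far as the arm can. A call with a gripper value outside its range is refused whole. OPENING is the opening in per cent of the stroke, from 0 (shut) to 100 (fully open), set as the call begins (- or left out, the last holds). The fingers move at their own pace and stop on an object; the grip force is fixed at half the most. Time passes only in rows, so rows that do not move let the fingers close. It gives the time, the measured TCP pose, the force, the opening and the grip force at its end, in the units of the state.
- manip.state(): the state, without advancing time (a new reading comes with each control period).
- manip.grab_frame(name): name is "scene" or "top"; returns (picture, depth): 420x560x3 uint8, red, green, blue; 420x560 float32, m along the optical axis (not along the pixel's ray), 0 where there is no reading.
- manip.camera_model(name): a dict with "mtx" (3x3 intrinsics, pixels), "world_to_cam" (4x4, takes a point from world to camera coordinates). Camera axes: x right, y down, z forward; pixel columns grow to the right and rows downward; lengths in m; the calibration is good to about 2 mm. A picture is of the moment at which its call begins. camera_model takes no time and is no camera call.
- manip.job_done(): hands the job in; it is judged then, once.
The state is a dict: "time": time; "joint_pos": joint angles; "joint_vel": joint speeds; "joint_efforts": joint torques, N m; "tool_pos": TCP position; "tool_rot": TCP orientation; "contact_force": force on the tool from outside, world axes, zero at the start; "ft_torque": the same for the moment, N m; "gripper_width": opening from 0.0 (shut) to 1.0 (fully open); "grasp_force": force on a finger pad.
Only numpy, scipy, OpenCV 4.12 (cv2) and the standard library are available. Lean on these libraries where they do the work, as an engineer would, in place of code of your own. Each camera call takes 0.05 s, during which the arm holds its last target. There are 200 camera calls.

## Task

Free the connecting rod: take the red-handled stepped drift from the wooden block, feel its pilot nose into the hollow gudgeon pin of the piston strapped in the blue cradle, and push the pin straight down through the piston until it drops out of the far side into the catch tray. Feel your way lightly, the piston is soft aluminium and must not be leaned on with the drift. Then stand the drift fully home in its hole in the block, and leave the jar, the spray can and the tape measure where they are.

Things in the scene. Friction and masses are not known exactly. Their poses are not given: they have to be found in the camera images.
- cradle: Fixed blue cradle, 194 x 110 mm. Two V rests carry a grey aluminium piston (75 mm diameter) lying along the cradle's x axis, crown to -x, dark connecting rod to +x. Its gudgeon pin bore is vertical, 21.5 mm wide and 58 mm deep, through two flat bosses (upper face at height 139 mm, lower at 81 mm). Origin: on the bench, below the middle of the rests; z up.
- rest_mid (a point): Point of the cradle 139 mm above the bench over the middle of the rests. The bore's mouth lies at this height on the cradle's centre line (y = 0), but the piston was laid in by hand: up to 10 mm to either side along the cradle's x. Feel or look for it. Crown and strap, up to 150 mm high, begin 17 mm to the bore's -x side.
- piston (a joint): How far (m) the strapped piston has been shoved along the rests, cradle +x, since the start; 0 at first; over 30 N shifts it. In its bore stands the hollow steel gudgeon pin, 20 mm wide, 52 mm long, hollow 12 mm, upper end 6 to 10 mm below the bore's mouth. It is a push fit that slides at about 6 to 16 N and lets go when its upper end is 51 mm below the mouth, then drops.
- tray: Catch tray of the cradle, 66 x 56 x 14 mm, lined with black rubber, below the bore; its floor is about 14 mm above the bench. Origin: centre of its underside. The pin drops some 20 mm into it.
- tool_block: Fixed wooden block, 64 (x) x 130 (y) x 80 mm, upright. At y = +36 mm it has the drift's hole, 23 mm wide, right through; at y = -10 and -42 mm stand two dark punches, 15 to 18 mm proud. Origin: centre of its underside.
- hole_top (a point): Centre of the mouth of the drift's hole, in the top of the tool block, 80 mm above the bench.
- drift: Loose stepped steel drift, 141 mm long, upright in the block, about 0.25 kg. Origin: tip of the nose; z up along it. Nose 10.5 mm wide, 12 mm long, bevelled 1 mm; shank 19.5 mm wide from 12 to 74 mm; brass collar 28 mm wide from 74 to 79 mm (rests on the block); red six-sided handle from 83 to 137 mm, 24 mm across flats, one pair facing its x axis. The step at 12 mm pushes on the pin.
- drift_collar (a point): Centre of the underside of the drift's brass collar, 74 mm above the nose tip.
- spray_can: White spray can with a red cap, 67 mm wide, 202 mm tall, loose. Origin: centre of its underside.
- jar: Clear jar with a red lid, 65 mm wide, 99 mm tall, loose. Origin: centre of its underside.
- tape: Yellow pocket tape measure, 62 x 91 x 35 mm, loose. Origin: centre of its underside.
Mind the look-alikes: they are no part of the job. Leave any white look-alike of the drift alone.

How it is judged:
On the way, in this order (a step that is already met when the one before it is completed fails the run):
1. the drift is drawn clear of its hole in the tool block (z of drift in the frame of tool_block above 0.085 m), for 0.1 s.
2. the drift is well down inside the piston's bore, so that it has driven the pin (z of drift in the frame of cradle below 0.104 m and y of drift in the frame of cradle between -0.004 and 0.004 m and x of drift in the frame of cradle between -0.014 and 0.014 m), for 0.1 s.
3. the pin has dropped into the catch tray (contact force between tray and anything else above 0.3 N), for 0.2 s.
At the end, for the whole second after the job is handed in: the pin rests in the catch tray; the drift stands at rest in its hole in the tool block, its collar within 4 mm of the hole's mouth and its axis within 0.05 rad of upright; jar, spray can and tape measure stand where they stood, within 15 mm (contact force between tray and anything else above 0.3 N and distance between drift_collar and hole_top below 0.004 m and angle between drift's own z axis and vertical below 0.05 rad and linear speed of drift below 0.02 m/s and distance of each of jar, spray_can, tape from where it was at the start of the episode below 0.015 m); the robot touches nothing.
It fails at once if the drift bears on the piston with more than 20 N (contact force between drift and piston above 20 N).
It fails at once if the jar, the spray can or the tape measure is shifted by more than 15 mm (distance of any of jar, spray_can, tape from where it was at the start of the episode above 0.015 m).
It also fails if it takes over 72 s, if anything falls off the work surface, if the arm or the gripper's body presses on something with over 40 N, if the wrist force passes 120 N, or if a joint passes its speed limit or range.

## Working session

There is one attempt and no reset: what is moved stays moved. The work goes in short steps, Python scripts to look and compute and a shell command to move; the robot and the scene stay as the last step left them, time stands still between calls to the robot, and variables do not carry over. Pictures are saved under pics/ and viewed, at most 10 in all, crops included, and the job is handed in when it is done.

```bash
ls; mkdir -p pics
cat > h.py <<'E'
import numpy as np, cv2
from plant import manip
def ray(name,u,v):
    m=manip.camera_model(name);K=np.array(m["mtx"]);T=np.array(m["world_to_cam"])
    d=np.linalg.inv(K)@[u,v,1];R=T[:3,:3];return -R.T@T[:3,3],R.T@d
def onplane(name,u,v,z):
    o,d=ray(name,u,v);return o+d*(z-o[2])/d[2]
def proj(name,p):
    m=manip.camera_model(name);K=np.array(m["mtx"]);T=np.array(m["world_to_cam"])
    c=K@(T[:3,:3]@np.asarray(p)+T[:3,3]);return c[:2]/c[2]
def cloud(name,dep):
    v,u=np.indices(dep.shape);m=manip.camera_model(name);K=np.array(m["mtx"]);T=np.array(m["world_to_cam"])
    p=np.stack([(u-K[0,2])/K[0,0]*dep,(v-K[1,2])/K[1,1]*dep,dep],-1)
    return (p-T[:3,3])@T[:3,:3]
E
python3 - <<'E'
from h import *
for n in("scene","top"):
    im,d=manip.grab_frame(n);np.savez(n+"0.npz",im=im,d=d);cv2.imwrite(f"pics/{n}0.png",im[:,:,::-1])
    m=manip.camera_model(n);print(np.array(m["mtx"]).round(1).tolist(),ray(n,280,210))
print(manip.state(),manip.grip_point_offset)
E
```

```text
pics
[[485.4, 0.0, 283.2], [0.0, 485.4, 203.9], [0.0, 0.0, 1.0]] (array([-0.10018486, -0.66510171,  0.74369467]), array([ 0.6063637 ,  0.40387485, -0.68513541]))
[[454.5, 0.0, 283.1], [0.0, 454.5, 218.5], [0.0, 0.0, 1.0]] (array([ 0.37046671, -0.28568649,  1.06958113]), array([ 0.13680352, -0.00890757, -0.99075988]))
{'time': 0.1, 'joint_pos': array([ 1.14898255e+00,  5.33040432e-02,  1.61415050e+00, -2.24944593e-05,
        1.47599642e+00, -1.18975812e-01]), 'joint_vel': array([ 0.00114719, -0.00366683, -0.00282327, -0.0010567 ,  0.00028039,
       -0.00133155]), 'joint_efforts': array([ 3.98079555e-04, -3.94897127e+01, -3.71366179e+01, -1.12622895e-04,
        3.83242004e-03,  2.64007184e-06]), 'tool_pos': array([0.18615393, 0.59604638, 0.23018147]), 'tool_rot': array([-2.37399782e-04,  1.50839905e-01,  9.88557768e-01, -8.98386440e-04]), 'contact_force': array([-0.46762372, -0.88496443,  0.76963789]), 'ft_torque': array([-0.0314596 ,  0.02887763,  0.03893172]), 'grasp_force': 0.0, 'gripper_width': 1.002652807482943} 0.0187
```

View pics/scene0.png

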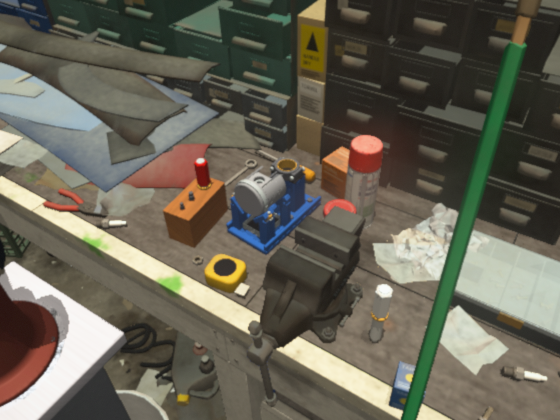

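View pics/top0.png

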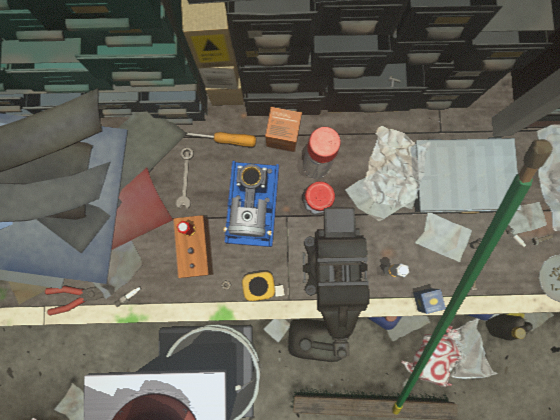

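The scene view shows the red-handled drift upright in the block at (202,172), the piston at (262,190), the can at (366,170), the jar behind the vice at (340,208) and the tape at (225,270). In the top view, the drift is at (184,226), the block at (192,247), the bore/pin at (247,215), the can at (324,145), the jar at (319,192) and the tape at (259,285).
Drift candidates are red at top (184,226) and white at top (402,270)/scene (382,300). The red one standing in the wooden block fits; the white one is the look-alike. I'll confirm in a crop.

Run:
```python
from h import *
im=np.load("top0.npz")["im"];d=np.load("top0.npz")["d"]
c=im[155:290,160:340];cv2.imwrite("pics/crop1.png",cv2.resize(c,None,fx=4.4,fy=4.4,interpolation=cv2.INTER_CUBIC)[:,:,::-1])
P=cloud("top",d)
s=np.load("scene0.npz");
hsv=cv2.cvtColor(im,cv2.COLOR_RGB2HSV)
def blobs(n,im,P,lo,hi,roi,hue2=False):
    h=cv2.cvtColor(im,cv2.COLOR_RGB2HSV);m=cv2.inRange(h,lo,hi)
    if hue2:m|=cv2.inRange(h,(170,lo[1],lo[2]),hi[:0]+(180,255,255))
    x0,y0,x1,y1=roi;k=np.zeros_like(m);k[y0:y1,x0:x1]=m[y0:y1,x0:x1]
    cs,_=cv2.findContours(k,0,2)
    for c in sorted(cs,key=cv2.contourArea)[::-1][:2]:
        if cv2.contourArea(c)<15:continue
        mm=np.zeros_like(m);cv2.drawContours(mm,[c],-1,255,-1);q=P[(mm>0)&(P[...,2]<.5)]
        print(n,cv2.minAreaRect(c),np.median(q,0).round(4),np.percentile(q,[3,97],axis=0).round(3).tolist())
blobs("drift top",im,P,(0,120,80),(8,255,255),(172,212,200,240),True)
blobs("block",im,P,(5,100,50),(18,255,255),(165,205,222,290))
blobs("cradle",im,P,(105,100,40),(125,255,255),(215,150,290,255))
blobs("tape",im,P,(18,120,80),(32,255,255),(235,260,295,305))
blobs("can",im,P,(0,100,80),(8,255,255),(305,120,345,165),True)
blobs("jar",im,P,(0,100,80),(8,255,255),(300,175,340,215),True)
Ps=cloud("scene",s["d"])
blobs("drift scene",s["im"],Ps,(0,120,60),(8,255,255),(188,150,215,190),True)
# block top plane
q=P[205:285,170:215].reshape(-1,3);q=q[(q[:,2]>.072)&(q[:,2]<.088)];r=cv2.minAreaRect((q[:,:2]*1000).astype(np.float32));print("blocktop",r,len(q),q[:,2].mean())
b=cv2.inRange(hsv,(105,100,40),(125,255,255));b[:,:215]=0;b[:,290:]=0;b[:150]=0;b[255:]=0
q=P[b>0];q=q[(q[:,2]<.04)&(q[:,2]>.0)];print("cradle base",cv2.minAreaRect((q[:,:2]*1000).astype(np.float32)),len(q),np.median(q[:,2]))
```

```text
drift top ((185.05770874023438, 227.2115478515625), (17.062103271484375, 12.159199714660645), 11.309932708740234) [ 0.4664 -0.0983  0.1461] [[0.457, -0.108, 0.082], [0.48, -0.075, 0.15]]
block ((192.16897583007812, 246.02760314941406), (60.5401611328125, 34.380828857421875), 85.2363510131836) [ 0.4328 -0.1037  0.0805] [[0.372, -0.133, 0.029], [0.494, -0.065, 0.147]]
cradle ((251.41653442382812, 203.30714416503906), (47.56843566894531, 82.69677734375), 4.899092197418213) [ 0.503  -0.2656  0.0147] [[0.438, -0.287, 0.009], [0.622, -0.177, 0.097]]
cradle ((236.25563049316406, 194.75732421875), (16.985179901123047, 66.34916687011719), 7.495856761932373) [ 0.5642 -0.1885  0.0225] [[0.489, -0.213, 0.009], [0.631, -0.174, 0.095]]
tape ((258.1600036621094, 286.1199951171875), (27.435745239257812, 31.678386688232422), 81.8698959350586) [ 0.3417 -0.2415  0.0347] [[0.313, -0.273, 0.03], [0.37, -0.21, 0.038]]
can ((323.39996337890625, 144.29998779296875), (31.306547164916992, 36.366188049316406), 18.434947967529297) [ 0.6189 -0.3822  0.2018] [[0.594, -0.41, 0.161], [0.651, -0.355, 0.205]]
jar ((319.5, 195.5), (29.0, 29.0), 90.0) [ 0.5347 -0.3811  0.0993] [[0.506, -0.41, 0.094], [0.562, -0.353, 0.103]]
drift scene ((198.5, 167.5), (35.0, 21.0), 90.0) [ 0.4745 -0.0861  0.0899] [[0.454, -0.109, 0.045], [0.558, 0.004, 0.145]]
blocktop ((432.9136047363281, -98.87110900878906), (130.1644744873047, 65.09203338623047), 4.920864582061768) 1581 0.08042981473591723
cradle base ((533.4700927734375, -228.05703735351562), (112.9264144897461, 193.2642364501953), 83.94686126708984) 1369 0.013895406911843945
```

View pics/crop1.png

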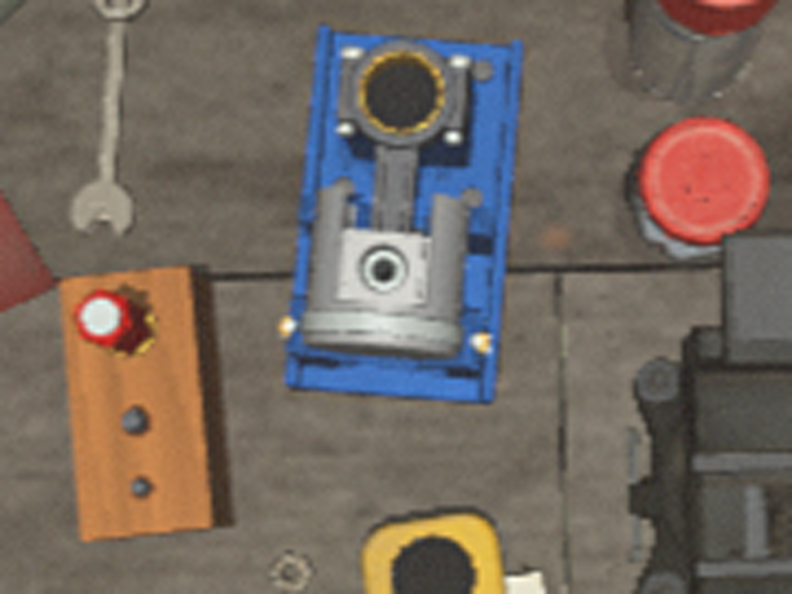

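The crop confirms it: red-handled drift with a pale cap at crop (100,318) in the wooden block, two dark punches below it, and the hollow pin seen in the boss at (384,269). Now a precise measurement.

Run:
```python
from h import *
T=np.load("top0.npz");S=np.load("scene0.npz")
for n,D,roi in(("top",T,(172,215,196,240)),("scene",S,(190,150,214,190))):
    im=D["im"];x0,y0,x1,y1=roi
    h=cv2.cvtColor(im,cv2.COLOR_RGB2HSV)
    cap=np.zeros(h.shape[:2],np.uint8);cap[y0:y1,x0:x1]=((h[...,1]<90)&(h[...,2]>150))[y0:y1,x0:x1]
    m=cv2.moments(cap,True)
    if m["m00"]:print(n,"cap",m["m00"],m["m10"]/m["m00"],m["m01"]/m["m00"],onplane(n,m["m10"]/m["m00"],m["m01"]/m["m00"],.147).round(4))
# pin: dark disc
im=T["im"];g=cv2.cvtColor(im,cv2.COLOR_RGB2GRAY);print(g[206:226,236:260]);
P=cloud("top",T["d"]);print((P[206:226:2,236:260:2,2]*1000).astype(int))
for n,D,roi in(("top",T,(240,208,255,224)),("scene",S,(248,170,275,200))):
    gg=cv2.cvtColor(D["im"],cv2.COLOR_RGB2GRAY)
    print(n,[proj(n,(x,y,z)).round(1).tolist() for x,y,z in((.503,-.2255,.139),(.4688,-.0958,.147),(.4688,-.0958,.08))])
gg=cv2.cvtColor(S["im"],cv2.COLOR_RGB2GRAY);u,v=proj("scene",(.503,-.2255,.139)).astype(int);print(u,v);print(gg[v-12:v+12,u-14:u+14])
# path heights
for a in np.linspace(0,1,12):
    x,y=np.array([.186,.597])*(1-a)+np.array([.469,-.096])*a
    k=(np.hypot(P[...,0]-x,P[...,1]-y)<.08)&(P[...,2]<.4)
    print(round(x,2),round(y,2),P[k][:,2].max().round(3) if k.any() else None,end=";")
```

```text
top cap 59.0 182.20338983050848 226.54237288135593 [ 0.4684 -0.0943  0.147 ]
scene cap 37.0 199.67567567567568 160.05405405405406 [ 0.4668 -0.0951  0.147 ]
[[148 123  98 113 118  93  91  89  99 105  87 117 116 120 105  85 105  72
   86 107  89  94 134 152]
 [147 140 167 198 189 172 176 168 154 149 127 146 147 142 114 100 110  75
   82  93  76  91 135 154]
 [146 161 190 204 210 208 209 210 211 213 211 211 210 214 209 199 173 172
  175 154  97 106 142 154]
 [144 154 188 199 209 210 210 215 216 214 214 214 214 213 213 210 209 211
  211 202 188 191 148 151]
 [137 152 193 209 206 207 212 211 197 177 159 149 176 200 209 212 213 212
  210 191 164 168 145 152]
 [144 162 201 210 210 211 202 170 111  90  91  87  95 115 167 210 212 212
  210 188 159 168 144 152]
 [147 162 199 212 207 205 170 102 110 172 222 222 204 152 119 165 210 212
  209 182 142 165 148 149]
 [149 172 200 209 209 188 124 145 228 229 185 177 212 235 190 132 188 212
  210 185 150 166 147 150]
 [149 174 199 214 205 163 117 188 216 142  93  83 109 177 220 163 161 209
  214 211 188 163 150 152]
 [153 181 202 214 201 164 147 206 1
[... 4127 characters left out ...]
155 141 162 167 174 172 169 170 169]
 [223 220 224 222 214 208 206 181 119 104 107 113 131 176 205 200 198 185
  158 146 166 179 174 171 168 165 165 163]
 [220 222 226 226 223 219 210 193 164 152 159 169 174 189 200 192 170 148
  152 168 175 173 171 167 163 161 159 156]
 [186 213 224 226 226 224 218 206 195 188 193 198 200 199 187 157 135 143
  168 177 173 170 166 164 160 157 154 150]
 [173 173 198 221 224 224 222 217 206 197 197 200 200 187 154 142 162 167
  174 173 169 165 162 159 156 153 149 146]]
0.19 0.6 -0.805;0.21 0.53 -0.805;0.24 0.47 -0.807;0.26 0.41 0.004;0.29 0.34 0.025;0.31 0.28 0.065;0.34 0.22 0.071;0.37 0.16 0.079;0.39 0.09 0.081;0.42 0.03 0.08;0.44 -0.03 0.151;0.47 -0.1 0.151;
```

```bash
python3 -m crank '[{"turn":-0.098},{"turn":-0.098},{"x":-2,"y":-3.7},{"x":-2,"y":-3.7},{"x":-2,"y":-3.7}]' 65; python3 -m crank '[{"x":-2,"y":-3.7},{"x":-2,"y":-3.7},{"x":-2,"y":-3.7},{"x":-2,"y":-3.7},{"x":-2,"y":-3.7}]'; python3 -m crank '[{"x":-2,"y":-3.7},{"x":-2,"y":-3.7},{"x":-2,"y":-3.7},{"x":-2,"y":-3.7},{"x":-2,"y":-3.7}]';python3 - <<'E'
from h import *
p=onplane("top",246.6,215.6,.139);print("bore",p,proj("scene",p),proj("scene",[.489,-.2255,.139]),"pin",onplane("top",246.8,215.9,.131),"scene bore",onplane("scene",258.8,180.5,.139))
from scipy.spatial.transform import Rotation as R
s=manip.state();q=s["tool_rot"];M=R.from_quat(np.r_[q[1:],q[0]]).as_matrix();print(s["tool_pos"],M.round(4).tolist(),s["joint_pos"],s["time"],s["gripper_width"])
print("to drift cm",M.T@(np.array([.468,-.095,.100])-s["tool_pos"])*100)
E
```

```text
bore [ 0.48886058 -0.22493877  0.139     ] [258.87735165 178.55601742] [259.15414815 178.61284647] pin [ 0.48924035 -0.22482262  0.131     ] scene bore [ 0.48388464 -0.22818117  0.139     ]
[0.18615393 0.59604638 0.23018147] [[-0.9545, 0.2982, -0.0007], [0.2982, 0.9545, -0.0017], [0.0002, -0.0018, -1.0]] [ 1.14898255e+00  5.33040432e-02  1.61415050e+00 -2.24944593e-05
  1.47599642e+00 -1.18975812e-01] 0.1 1.002652807482943
to drift cm [-47.51359707 -57.53041539  13.11505194]schema error: expected keys x, y, z, turn
schema error: expected keys x, y, z, turn
schema error: expected keys x, y, z, turn
```

All four keys are needed.

```bash
python3 -m crank '[{"x":0,"y":0,"z":0,"turn":-0.098},{"x":0,"y":0,"z":0,"turn":-0.098},{"x":-2,"y":-3.7,"z":0,"turn":0},{"x":-2,"y":-3.7,"z":0,"turn":0},{"x":-2,"y":-3.7,"z":0,"turn":0}]' 65
cat >> h.py <<'E'
from scipy.spatial.transform import Rotation as R
def st(goal=None):
    s=manip.state();q=s["tool_rot"];M=R.from_quat(np.r_[q[1:],q[0]]).as_matrix()
    print("t",round(s["time"],2),"pos",s["tool_pos"].round(4),"yaw_y",np.degrees(np.arctan2(M[1,1],M[0,1])).round(2),"z",M[:,2].round(4),"F",s["contact_force"].round(1),"w",round(s["gripper_width"],3),"g",round(s["grasp_force"],1))
    if goal is not None:print("to goal cm",(M.T@(np.array(goal)-s["tool_pos"])*100).round(2))
    return s,M
E
python3 -c "
from h import *
s,_=st((.468,-.095,.1));print(s['joint_pos'])"
```

```text
time: 0.6
tool_pos: [0.2342, 0.4783, 0.2304]
tool_rot: [-0.0, 0.053, 0.999, -0.001]
contact_force: [0.2, -0.8, 0.8]
gripper_width: 0.649
grasp_force: 0.0
t 0.6 pos [0.2342 0.4783 0.2304] yaw_y 83.94 z [-6.0e-04 -1.3e-03 -1.0e+00] F [ 0.2 -0.8  0.8] w 0.649 g 0.0
to goal cm [-29.31 -54.52  13.1 ]
[ 9.75805357e-01 -1.68493754e-01  1.82643420e+00 -2.30183241e-04
  1.48501632e+00 -4.89204309e-01]
```

```bash
python3 -m crank '[{"x":-2.2,"y":-4.1,"z":0,"turn":0},{"x":-2.2,"y":-4.1,"z":0,"turn":0},{"x":-2.2,"y":-4.1,"z":0,"turn":0},{"x":-2.2,"y":-4.1,"z":0,"turn":0},{"x":-2.2,"y":-4.1,"z":0,"turn":0}]' >/dev/null; python3 -m crank '[{"x":-2.2,"y":-4.1,"z":0,"turn":0},{"x":-2.2,"y":-4.1,"z":0,"turn":0},{"x":-2.2,"y":-4.1,"z":0,"turn":0},{"x":-2.2,"y":-4.1,"z":0,"turn":0},{"x":-2.2,"y":-4.1,"z":0,"turn":0}]' >/dev/null; python3 -m crank '[{"x":-2.2,"y":-4.1,"z":0,"turn":0},{"x":-2.2,"y":-4.1,"z":0,"turn":0},{"x":-2.2,"y":-4.1,"z":0,"turn":0},{"x":-0.7,"y":-1.2,"z":0,"turn":0},{"x":0,"y":0,"z":0,"turn":0}]' >/dev/null
python3 -c "
from h import *
s,_=st((.468,-.095,.1));print(s['joint_pos'])"
```

```text
t 2.1 pos [ 0.4674 -0.0946  0.2307] yaw_y 83.7 z [-1.5e-03  7.0e-04 -1.0e+00] F [-0.7 -0.5  0.2] w 0.647 g 0.0
to goal cm [-0.08 -0.04 13.07]
[-3.56085114e-01 -3.12722636e-01  1.94594175e+00  1.61488271e-04
  1.51006663e+00 -1.81702119e+00]
```

```bash
python3 -m crank '[{"x":-0.08,"y":-0.04,"z":4,"turn":0},{"x":0,"y":0,"z":3,"turn":0},{"x":0,"y":0,"z":3,"turn":0},{"x":0,"y":0,"z":2,"turn":0},{"x":0,"y":0,"z":1,"turn":0}]' >/dev/null
python3 -c "
from h import *
st((.468,-.095,.1))
im,d=manip.grab_frame('scene');cv2.imwrite('pics/s1.png',cv2.resize(im[90:300,110:390],None,fx=2.8,fy=2.8,interpolation=cv2.INTER_CUBIC)[:,:,::-1])"
```

```text
t 2.6 pos [ 0.4663 -0.0916  0.0987] yaw_y 83.99 z [-0.004   0.0019 -1.    ] F [ 0.7 -0.2  0.5] w 0.649 g 0.0
to goal cm [-0.21 -0.32 -0.13]
```

View pics/s1.png

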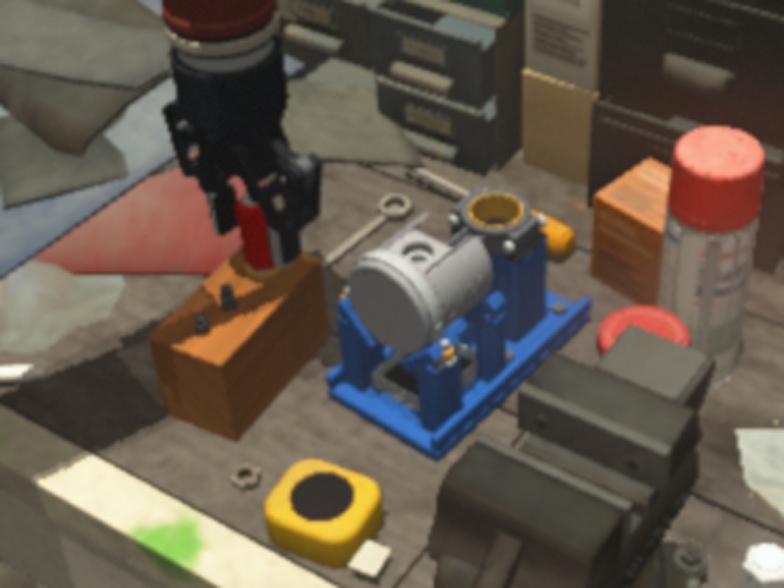

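The fingers straddle the red handle at (255,232), with the block, piston and tape undisturbed. Settling, then centring.

```bash
python3 -m crank '[{"x":0,"y":0,"z":0,"turn":0},{"x":0,"y":0,"z":0,"turn":0},{"x":0,"y":0,"z":0,"turn":0}]'>/dev/null;
python3 -c "
from h import *
st((.468,-.095,.1))"
```

```text
t 2.95 pos [ 0.4692 -0.094   0.103 ] yaw_y 83.89 z [ 0.0028 -0.001  -1.    ] F [-0.1  0.  -0.3] w 0.652 g 0.0
to goal cm [ 0.11 -0.11  0.3 ]
```

```bash
python3 -m crank '[{"x":0,"y":0,"z":0.2,"turn":0},{"x":0,"y":0,"z":0,"turn":0},{"x":0,"y":0,"z":0,"turn":0}]'>/dev/null;
python3 -c "
from h import *
st((.468,-.095,.1))"
python3 -m crank '[{"x":0,"y":0,"z":0,"turn":0},{"x":0,"y":0,"z":0,"turn":0},{"x":0,"y":0,"z":0,"turn":0},{"x":0,"y":0,"z":0,"turn":0},{"x":0,"y":0,"z":0,"turn":0}]' 0 >/dev/null
python3 -c "
from h import *
st((.468,-.095,.1))"
```

```text
t 3.25 pos [ 0.4682 -0.0939  0.0994] yaw_y 83.87 z [ 2.e-04 -0.e+00 -1.e+00] F [ 0.   0.5 -1. ] w 0.65 g 0.0
to goal cm [ 0.01 -0.11 -0.06]
t 3.75 pos [ 0.4683 -0.094   0.0995] yaw_y 83.88 z [ 3.e-04 -3.e-04 -1.e+00] F [ 0.8 -0.7  2.5] w 0.296 g 59.0
to goal cm [ 0.02 -0.11 -0.05]
```

```bash
python3 -m crank '[{"x":0,"y":0,"z":-0.5,"turn":0},{"x":0,"y":0,"z":-1.5,"turn":0},{"x":0,"y":0,"z":-3,"turn":0},{"x":0,"y":0,"z":-3,"turn":0},{"x":0,"y":0,"z":-3,"turn":0}]' ; python3 -m crank '[{"x":0,"y":0,"z":-2,"turn":0},{"x":0,"y":0,"z":0,"turn":0},{"x":0,"y":0,"z":0,"turn":0},{"x":0,"y":0,"z":0,"turn":0}]' >/dev/null
python3 -c "
from h import *
st()
for n in ('scene','top'):
  im,d=manip.grab_frame(n);np.savez(n+'1.npz',im=im,d=d)
  if n=='scene':cv2.imwrite('pics/s2.png',cv2.resize(im[70:220,150:350],None,fx=4,fy=4,interpolation=cv2.INTER_CUBIC)[:,:,::-1])
  else: cv2.imwrite('pics/t2.png',cv2.resize(im[150:290,140:330],None,fx=4.2,fy=4.2,interpolation=cv2.INTER_CUBIC)[:,:,::-1])
"
```

```text
time: 4.25
tool_pos: [0.4678, -0.0936, 0.2111]
tool_rot: [-0.0, 0.053, 0.999, 0.0]
contact_force: [0.6, -0.6, -2.7]
gripper_width: 0.293
grasp_force: 59.4
t 4.65 pos [ 0.4672 -0.0934  0.2274] yaw_y 83.88 z [-0.0031  0.0012 -1.    ] F [ 0.   0.4 -2.8] w 0.297 g 59.4
```

View pics/s2.png

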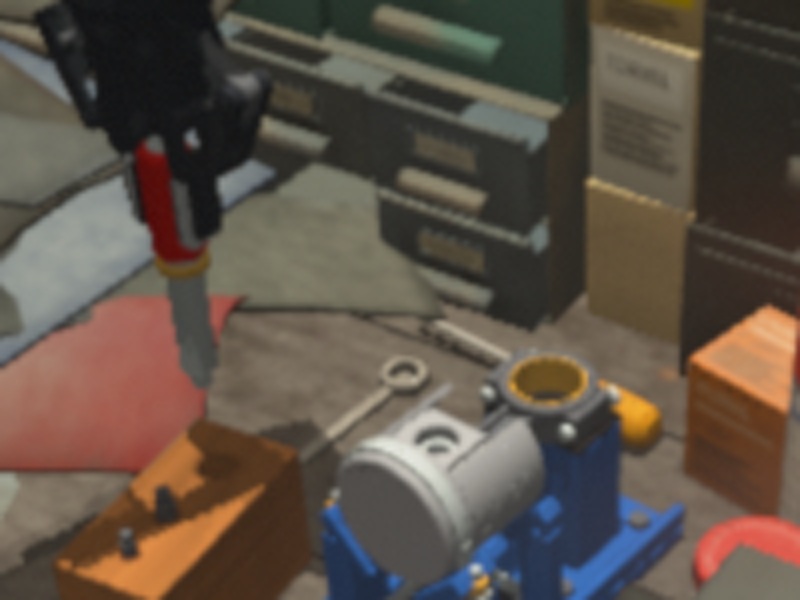

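Drift held straight, nose at (200,380) in the crop, clear of the block, pin mouth visible at (437,438). On to above the bore.

```bash
python3 -m crank '[{"x":0,"y":0,"z":-3,"turn":0},{"x":0,"y":0,"z":-2,"turn":0},{"x":-1,"y":-3.6,"z":0,"turn":0},{"x":-1,"y":-3.6,"z":0,"turn":0},{"x":-1,"y":-3.6,"z":0,"turn":0}]' >/dev/null ; python3 -m crank '[{"x":-0.5,"y":-2,"z":0,"turn":0},{"x":0,"y":0,"z":0,"turn":0},{"x":0,"y":0,"z":0,"turn":0},{"x":0,"y":0,"z":0,"turn":0},{"x":0,"y":0,"z":0,"turn":0}]' >/dev/null
python3 -c "
from h import *
st((.489,-.225,.245))
"
```

```text
t 5.75 pos [ 0.4893 -0.2239  0.2791] yaw_y 83.95 z [-3.e-04  4.e-04 -1.e+00] F [-0.5  1.  -2.4] w 0.297 g 59.8
to goal cm [ 0.01 -0.12  3.41]
```

```bash
python3 -m crank '[{"x":0,"y":-0.1,"z":1.5,"turn":0},{"x":0,"y":0,"z":1.2,"turn":0},{"x":0,"y":0,"z":0.8,"turn":0},{"x":0,"y":0,"z":0,"turn":0},{"x":0,"y":0,"z":0,"turn":0}]' >/dev/null ; python3 -m crank '[{"x":0,"y":0,"z":0,"turn":0},{"x":0,"y":0,"z":0,"turn":0}]' >/dev/null
python3 -c "
from h import *
st((.489,-.225,.245))
im,d=manip.grab_frame('scene');np.savez('scene2.npz',im=im,d=d)
cv2.imwrite('pics/s3.png',cv2.resize(im[120:200,210:310],None,fx=7,fy=7,interpolation=cv2.INTER_CUBIC)[:,:,::-1])
st((.489,-.225,.245));print(proj('scene',(.489,-.225,.151)),proj('scene',(.489,-.225,.139)))
"
```

```text
t 6.45 pos [ 0.4895 -0.2261  0.2451] yaw_y 83.87 z [ 1.1e-03 -7.0e-04 -1.0e+00] F [-0.5 -0.4 -1.9] w 0.297 g 59.7
to goal cm [0.07 0.1  0.01]
t 6.5 pos [ 0.4895 -0.226   0.245 ] yaw_y 83.88 z [ 1.1e-03 -7.0e-04 -1.0e+00] F [-0.8  0.3 -2.7] w 0.293 g 59.7
to goal cm [0.06 0.1  0.  ]
[258.65175707 173.75085485] [258.9435471  178.52769731]
```

View pics/s3.png

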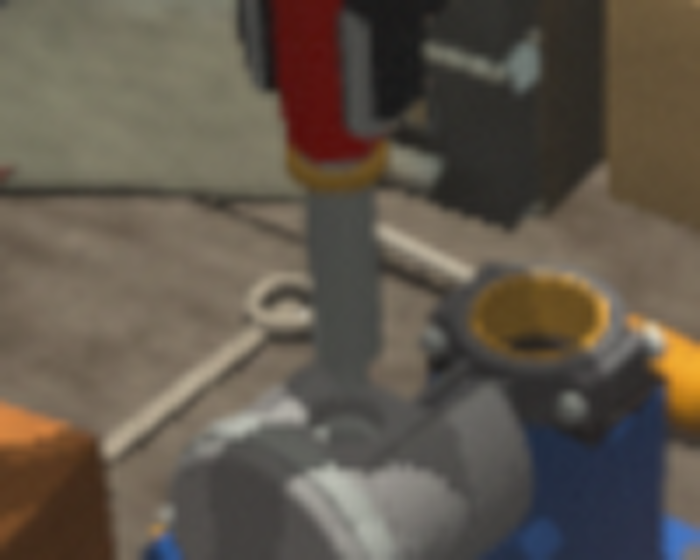

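Nose tip at crop (348,385) stands right over the bore mouth at ~(350,425). Feeling down gently.

```bash
python3 -m crank '[{"x":0.07,"y":0.12,"z":0.4,"turn":0},{"x":0,"y":0,"z":0.4,"turn":0},{"x":0,"y":0,"z":0.2,"turn":0},{"x":0,"y":0,"z":0,"turn":0},{"x":0,"y":0,"z":0,"turn":0}]' ; python3 -m crank '[{"x":0,"y":0,"z":0.15,"turn":0},{"x":0,"y":0,"z":0.1,"turn":0},{"x":0,"y":0,"z":0.1,"turn":0},{"x":0,"y":0,"z":0,"turn":0}]'; python3 -m crank '[{"x":0,"y":0,"z":0.1,"turn":0},{"x":0,"y":0,"z":0.1,"turn":0},{"x":0,"y":0,"z":0,"turn":0}]'
```

```text
time: 7.0
tool_pos: [0.4886, -0.2245, 0.2341]
tool_rot: [-0.0, 0.053, 0.999, 0.0]
contact_force: [-0.1, 0.4, -3.0]
gripper_width: 0.295
grasp_force: 59.7
time: 7.4
tool_pos: [0.4886, -0.2245, 0.2306]
tool_rot: [-0.0, 0.053, 0.999, 0.0]
contact_force: [-0.8, 0.0, -1.9]
gripper_width: 0.293
grasp_force: 59.7
time: 7.7
tool_pos: [0.4886, -0.2245, 0.2286]
tool_rot: [-0.0, 0.053, 0.999, 0.0]
contact_force: [-0.1, -0.3, -1.8]
gripper_width: 0.294
grasp_force: 59.7
```

```bash
for i in 1 2 3; do python3 -m crank '[{"x":0,"y":0,"z":0.1,"turn":0},{"x":0,"y":0,"z":0.1,"turn":0},{"x":0,"y":0,"z":0,"turn":0}]' | egrep 'pos|contact'; done
```

```text
tool_pos: [0.4886, -0.2245, 0.2266]
contact_force: [-0.1, -0.2, -1.9]
tool_pos: [0.4886, -0.2245, 0.2246]
contact_force: [0.1, 0.1, -2.9]
tool_pos: [0.4886, -0.2245, 0.2226]
contact_force: [0.4, -0.4, -2.0]
```

```bash
for i in 1 2 3 4; do python3 -m crank '[{"x":0,"y":0,"z":0.1,"turn":0},{"x":0,"y":0,"z":0,"turn":0}]' | egrep 'pos|contact'; done
```

```text
tool_pos: [0.4886, -0.2245, 0.2217]
contact_force: [-0.2, 1.2, -2.1]
tool_pos: [0.4886, -0.2245, 0.2206]
contact_force: [0.0, -0.6, -2.8]
tool_pos: [0.4886, -0.2245, 0.2196]
contact_force: [-0.1, 1.1, -2.8]
tool_pos: [0.4886, -0.2245, 0.2187]
contact_force: [1.0, 0.2, -1.8]
```

```bash
for i in 1 2 3 4 5; do python3 -m crank '[{"x":0,"y":0,"z":0.1,"turn":0},{"x":0,"y":0,"z":0,"turn":0}]' | egrep 'pos|contact'; done
```

```text
tool_pos: [0.4886, -0.2245, 0.2176]
contact_force: [-0.1, 0.6, -2.5]
tool_pos: [0.4886, -0.2245, 0.2166]
contact_force: [0.8, 0.8, -1.4]
tool_pos: [0.4886, -0.2245, 0.2156]
contact_force: [-0.1, 0.4, -2.7]
tool_pos: [0.4886, -0.2245, 0.2147]
contact_force: [-0.9, 0.3, -2.1]
tool_pos: [0.4886, -0.2245, 0.2136]
contact_force: [0.7, 0.1, -2.8]
```

```bash
for i in 1 2 3 4 5; do python3 -m crank '[{"x":0,"y":0,"z":0.1,"turn":0},{"x":0,"y":0,"z":0,"turn":0}]' | egrep 'pos|contact'; done
```

```text
tool_pos: [0.4888, -0.2246, 0.2132]
contact_force: [-0.2, 0.6, 0.2]
tool_pos: [0.4891, -0.2248, 0.2131]
contact_force: [-2.0, 1.4, 3.7]
tool_pos: [0.4894, -0.225, 0.2128]
contact_force: [-1.2, 0.2, 6.2]
tool_pos: [0.4895, -0.225, 0.2121]
contact_force: [-1.0, 1.8, 6.9]
tool_pos: [0.4896, -0.225, 0.2113]
contact_force: [-0.9, 1.2, 8.1]
```

```bash
for i in 1 2 3; do python3 -m crank '[{"x":0,"y":0,"z":0.1,"turn":0},{"x":0,"y":0,"z":0.1,"turn":0},{"x":0,"y":0,"z":0.1,"turn":0}]' | egrep 'pos|contact|rot'; done;  python3 -m crank '[{"x":0,"y":0,"z":0,"turn":0},{"x":0,"y":0,"z":0,"turn":0}]'
```

```text
tool_pos: [0.4897, -0.2249, 0.2087]
tool_rot: [0.002, 0.053, 0.999, -0.001]
contact_force: [-1.9, 0.6, 10.2]
tool_pos: [0.4897, -0.2249, 0.2057]
tool_rot: [0.002, 0.053, 0.999, -0.001]
contact_force: [-1.3, 2.5, 8.6]
tool_pos: [0.4897, -0.2249, 0.2026]
tool_rot: [0.002, 0.053, 0.999, -0.001]
contact_force: [-2.5, 1.7, 10.5]
time: 12.5
tool_pos: [0.4896, -0.2249, 0.2023]
tool_rot: [0.001, 0.053, 0.999, -0.001]
contact_force: [-1.2, 1.2, 8.4]
gripper_width: 0.297
grasp_force: 60.4
```

```bash
for i in 1 2 3 4 5; do python3 -m crank '[{"x":0,"y":0,"z":0.1,"turn":0},{"x":0,"y":0,"z":0.1,"turn":0},{"x":0,"y":0,"z":0.1,"turn":0},{"x":0,"y":0,"z":0.1,"turn":0},{"x":0,"y":0,"z":0.1,"turn":0}]' | egrep 'pos|contact'; done; python3 -c "
from h import *
st()"
```

```text
tool_pos: [0.4898, -0.2249, 0.1977]
contact_force: [-1.9, 2.1, 9.4]
tool_pos: [0.4897, -0.2249, 0.1927]
contact_force: [-2.1, 1.9, 9.7]
tool_pos: [0.4897, -0.2249, 0.1877]
contact_force: [-1.2, 1.4, 9.7]
tool_pos: [0.4897, -0.2249, 0.1827]
contact_force: [-2.0, 2.1, 10.4]
tool_pos: [0.4897, -0.2249, 0.1776]
contact_force: [-2.6, 2.3, 10.0]
t 15.0 pos [ 0.4897 -0.2249  0.1776] yaw_y 83.88 z [ 0.0028 -0.0011 -1.    ] F [-2.6  2.3 10. ] w 0.291 g 60.5
```

```bash
for i in 1 2 3 4; do python3 -m crank '[{"x":0,"y":0,"z":0.1,"turn":0},{"x":0,"y":0,"z":0.1,"turn":0}]' | egrep 'pos|contact'; done
```

```text
tool_pos: [0.4897, -0.2249, 0.1756]
contact_force: [-1.9, 2.4, 9.8]
tool_pos: [0.4897, -0.2249, 0.1736]
contact_force: [-2.0, 3.1, 10.5]
tool_pos: [0.4897, -0.2248, 0.1716]
contact_force: [-1.4, 2.6, 10.2]
tool_pos: [0.4891, -0.2247, 0.1677]
contact_force: [0.3, 0.2, -2.7]
```

```bash
python3 -m crank '[{"x":0,"y":0,"z":0,"turn":0},{"x":0,"y":0,"z":0,"turn":0},{"x":0,"y":0,"z":0,"turn":0},{"x":0,"y":0,"z":-0.3,"turn":0},{"x":0,"y":0,"z":-0.6,"turn":0}]' | egrep 'pos|contact'; python3 -m crank '[{"x":0,"y":0,"z":-1.2,"turn":0},{"x":0,"y":0,"z":-2,"turn":0},{"x":0,"y":0,"z":-2,"turn":0},{"x":0,"y":0,"z":-2,"turn":0},{"x":0,"y":0,"z":-2,"turn":0}]'| egrep 'pos|contact';  python3 -m crank '[{"x":0,"y":0,"z":-1.2,"turn":0},{"x":0,"y":0,"z":0,"turn":0},{"x":0,"y":0,"z":0,"turn":0},{"x":0,"y":0,"z":0,"turn":0}]'| egrep 'pos|contact'
python3 -c "
from h import *
st((.4683,-.094,.280))
im,d=manip.grab_frame('scene')
cv2.imwrite('pics/s4.png',cv2.resize(im[100:250,180:350],None,fx=4,fy=4,interpolation=cv2.INTER_CUBIC)[:,:,::-1])"
```

```text
tool_pos: [0.4883, -0.2243, 0.1753]
contact_force: [0.1, 0.1, -2.7]
tool_pos: [0.4889, -0.2247, 0.2701]
contact_force: [0.4, -0.0, -2.5]
tool_pos: [0.4881, -0.2242, 0.2783]
contact_force: [1.0, 0.5, -2.9]
t 17.2 pos [ 0.4881 -0.2242  0.2783] yaw_y 83.88 z [-0.0021  0.0013 -1.    ] F [ 1.   0.5 -2.9] w 0.299 g 59.7
to goal cm [ 3.36 12.74 -0.15]
```

View pics/s4.png

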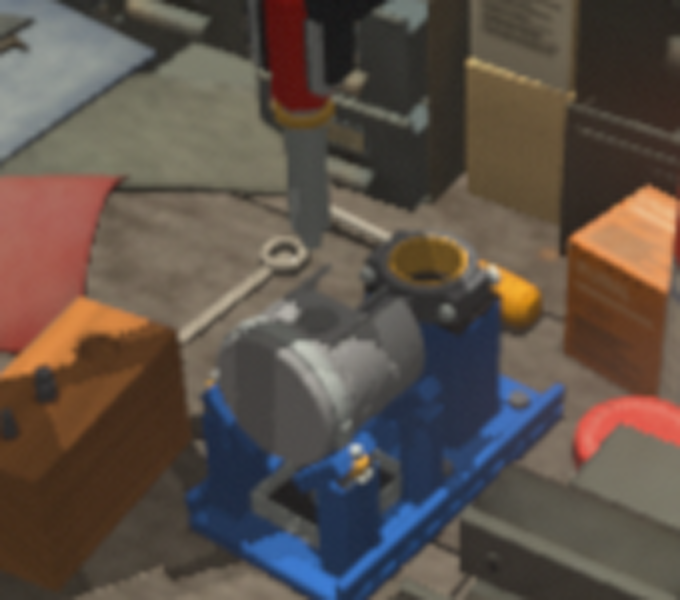

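The bore at (325,318) is empty and the nose is clean. The tray is mostly hidden, with a bright bit at (375,480). Returning the drift.

```bash
python3 -m crank '[{"x":0.9,"y":3.4,"z":0,"turn":0},{"x":0.9,"y":3.4,"z":0,"turn":0},{"x":0.9,"y":3.4,"z":0,"turn":0},{"x":0.66,"y":2.54,"z":0,"turn":0},{"x":0,"y":0,"z":3,"turn":0}]'>/dev/null; python3 -m crank '[{"x":0,"y":0,"z":3,"turn":0},{"x":0,"y":0,"z":2,"turn":0},{"x":0,"y":0,"z":1,"turn":0},{"x":0,"y":0,"z":0,"turn":0},{"x":0,"y":0,"z":0,"turn":0}]'>/dev/null;python3 -m crank '[{"x":0,"y":0,"z":0,"turn":0},{"x":0,"y":0,"z":0,"turn":0},{"x":0,"y":0,"z":0,"turn":0}]' >/dev/null
python3 -c "
from h import *
st((.4683,-.094,.0995))"
```

```text
t 18.55 pos [ 0.4693 -0.0945  0.1908] yaw_y 83.87 z [ 1.6e-03 -6.0e-04 -1.0e+00] F [ 0.5 -0.5 -2.2] w 0.299 g 60.0
to goal cm [0.12 0.05 9.13]
```

```bash
python3 -m crank '[{"x":0.06,"y":0.03,"z":0.5,"turn":0},{"x":0,"y":0,"z":0.5,"turn":0},{"x":0,"y":0,"z":0.5,"turn":0},{"x":0,"y":0,"z":0,"turn":0},{"x":0,"y":0,"z":0,"turn":0}]'|egrep 'pos|contact';python3 -m crank '[{"x":0,"y":0,"z":0.4,"turn":0},{"x":0,"y":0,"z":0.4,"turn":0},{"x":0,"y":0,"z":0.4,"turn":0},{"x":0,"y":0,"z":0.3,"turn":0},{"x":0,"y":0,"z":0,"turn":0}]' |egrep 'pos|contact'
python3 -c "
from h import *
st((.4683,-.094,.0995))"
```

```text
tool_pos: [0.4681, -0.0938, 0.1744]
contact_force: [0.3, 0.4, -2.7]
tool_pos: [0.4679, -0.0938, 0.159]
contact_force: [-0.1, 0.6, -3.2]
t 19.55 pos [ 0.4679 -0.0938  0.159 ] yaw_y 83.88 z [-1.2e-03  5.0e-04 -1.0e+00] F [-0.1  0.6 -3.2] w 0.302 g 60.0
to goal cm [-0.05 -0.02  5.95]
```

In the hole freely (nose at 65 mm). Continuing down.

```bash
python3 -m crank '[{"x":-0.03,"y":0,"z":1,"turn":0},{"x":0,"y":0,"z":1,"turn":0},{"x":0,"y":0,"z":1,"turn":0},{"x":0,"y":0,"z":1,"turn":0},{"x":0,"y":0,"z":1,"turn":0}]'|egrep 'pos|contact';python3 -m crank '[{"x":0,"y":0,"z":0.3,"turn":0},{"x":0,"y":0,"z":0.3,"turn":0},{"x":0,"y":0,"z":0.1,"turn":0},{"x":0,"y":0,"z":0,"turn":0},{"x":0,"y":0,"z":0,"turn":0}]'|egrep 'pos|contact'
python3 -c "
from h import *
st((.4683,-.094,.0995))"
```

```text
tool_pos: [0.4683, -0.0938, 0.1085]
contact_force: [0.4, -0.1, -3.2]
tool_pos: [0.4689, -0.0941, 0.1033]
contact_force: [-0.4, -0.7, -3.5]
t 20.55 pos [ 0.4689 -0.0941  0.1033] yaw_y 83.88 z [ 9.e-04 -4.e-04 -1.e+00] F [-0.4 -0.7 -3.5] w 0.298 g 60.0
to goal cm [0.06 0.   0.38]
```

```bash
for i in 1 2 3 4; do python3 -m crank '[{"x":0,"y":0,"z":0.1,"turn":0},{"x":0,"y":0,"z":0,"turn":0}]'|egrep 'pos|contact';done
```

```text
tool_pos: [0.4687, -0.094, 0.1019]
contact_force: [0.3, -0.6, -3.3]
tool_pos: [0.4685, -0.0939, 0.1007]
contact_force: [0.3, 0.1, -2.7]
tool_pos: [0.4684, -0.0939, 0.0996]
contact_force: [-0.1, 0.6, -2.4]
tool_pos: [0.4687, -0.094, 0.0995]
contact_force: [-2.3, 1.1, 3.6]
```

Collar seated at the same height as before. Releasing and withdrawing.

```bash
python3 -m crank '[{"x":0,"y":0,"z":-0.05,"turn":0},{"x":0,"y":0,"z":0,"turn":0},{"x":0,"y":0,"z":0,"turn":0},{"x":0,"y":0,"z":0,"turn":0}]' 65; python3 -m crank '[{"x":0,"y":0,"z":-1,"turn":0},{"x":0,"y":0,"z":-3,"turn":0},{"x":0,"y":0,"z":-4,"turn":0},{"x":0,"y":0,"z":-4,"turn":0},{"x":0,"y":0,"z":-2,"turn":0}]' >/dev/null;  python3 -m crank '[{"x":2,"y":4,"z":0,"turn":0},{"x":2,"y":4,"z":0,"turn":0},{"x":2,"y":4,"z":0,"turn":0},{"x":0,"y":0,"z":0,"turn":0},{"x":0,"y":0,"z":0,"turn":0}]' >/dev/null
python3 - <<'E'
from h import *
st()
im,d=manip.grab_frame('scene')
a=cv2.resize(im[130:260,150:290],None,fx=2.8,fy=4,interpolation=cv2.INTER_CUBIC)
i2,d2=manip.grab_frame('top');b=cv2.resize(i2[110:310,165:345],(400,520),interpolation=cv2.INTER_CUBIC)
cv2.imwrite('pics/end.png',np.hstack([a,b])[:,:,::-1])
h=cv2.cvtColor(i2,cv2.COLOR_RGB2HSV);m=((h[...,1]<90)&(h[...,2]>150));ys,xs=np.nonzero(m[215:240,172:196]);print("cap",xs.mean()+172,ys.mean()+215)
E
```

```text
time: 21.75
tool_pos: [0.4687, -0.094, 0.0993]
tool_rot: [0.0, 0.053, 0.999, -0.0]
contact_force: [-0.3, -1.0, -0.3]
gripper_width: 0.649
grasp_force: 0.0
t 22.75 pos [0.4217 0.0323 0.2402] yaw_y 84.0 z [ 1.7e-03 -6.0e-04 -1.0e+00] F [0.1 0.1 0.1] w 0.648 g 0.0
cap 182.4237288135593 226.135593220339
```

View pics/end.png

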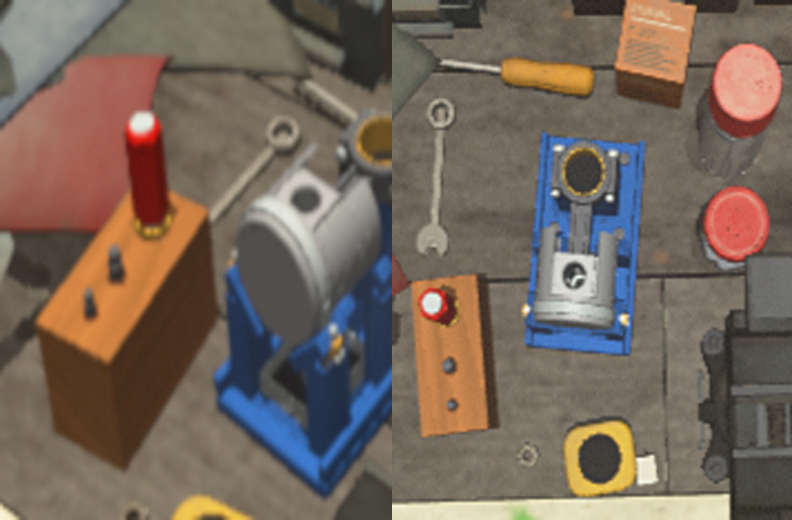

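The drift stands upright and home at (148,175), its cap within half a pixel of its starting place. The bore at (575,273) is open with the pin glinting below, and the can, jar and tape are unmoved.

```bash
python3 -c "
from plant import manip
print(manip.job_done())"
```

```text
the job is handed in; nothing more can be done
None
```

I pushed the gudgeon pin out of the piston and it appears to lie in the catch tray, stood the drift back fully home in its block, left the jar, spray can and tape measure where they were, and handed the job in at about 23 s; no verdict came back.

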